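# Draw a stroke of oil into the pot

## Robot

A 6-joint arm with a two-finger parallel gripper is mounted at the origin on the work surface. World frame = base frame: x ahead of the robot, y to its left, z up, the work surface at z = 0. Lengths are in m, angles in rad, forces in N, time in s.
With the tool pointing down it reaches from about 0.225 to 0.875 m from the base axis. Payload 3.4 kg.
Tool frame: the origin (TCP) lies at the very end of the fingers, on their centre line; the grasp point (between the pads) lies manip.grip_point_offset behind it (manip.grip_point_offset is the distance from the TCP to the grasp point, in m); z points along the fingers, y is the line along which they close (so a half turn about z gives the same grasp; the last joint's range is limited). The gripper opens to 85 mm and grips with 20 to 120 N. Pads are 22 mm wide; open, the fingers measure 114 mm over their backs; the gripper's body (76 mm by 85 mm) begins 54 mm behind the grasp point. The pads swing forward as they close: fully open they stand 13 mm farther back than shut.
Start: joints at [-1.283, 0.276, 1.505, -0, 1.361, -0.121], TCP at [0.229, -0.528, 0.231] pointing down, gripper open.
Joint ranges: [-2.89, 2.89], [-0.75, 2.08], [0.22, 2.7], [-1.18, 4.32], [0.11, 2.71], [-2.7, 2.7]. Speed limits (rad/s): [2.57, 2.57, 3.14, 3.14, 3.14, 3.14].

## Interface

Orientations are given as a unit quaternion [w, x, y, z].
In Python, from rig import manip gives the robot as it stands.
- The arm moves only by the shell command python3 -m pendant 'ROWS' [FORCE]. ROWS is JSON, a list of rows, each an object of numbers: "jaw": the opening, from -1 (shut) to 1 (fully open); "tx", "ty", "tz": the shift along the world's x, y, z in cm; "ax", "ay", "az": the turn, a rotation vector about the world's x, y, z in degrees. In form: [{"jaw": .., "tx": .., "ty": .., "tz": .., "ax": .., "ay": .., "az": ..}, ...]. A call has 1 to 10 rows; each row is the pose to reach, as a shift and turn from the pose commanded when the call began; what a row does not reach only later rows make up. A row lasts 1/8 s, in which the tool goes at most 62.5 mm and 10.7 degrees, less where a joint would pass 70% of its speed; a pose out of reach is approached as far as the arm can. A call with a gripper value outside its range is refused whole. The fingers move at their own pace and stop on an object; FORCE is the grip in N (left out, the last holds). Time passes only in rows, so rows that repeat a pose let the fingers close. It gives the time, the measured TCP pose, the force, the opening and the grip force at its end, in the units of the state.
- manip.get_state(): the state, without advancing time (a new reading comes with each control period).
- manip.get_image(name): name is "scene" or "top"; returns a dict with "pixels" (400x640x3 uint8, blue, green, red), "depth" (400x640 float32, m along the optical axis (not along the pixel's ray), 0 where there is no reading), "fx", "fy", "cx", "cy" (pixels), "pose" (4x4, takes a point from camera to world coordinates). Camera axes: x right, y down, z forward; pixel columns grow to the right and rows downward; lengths in m; the calibration is good to about 2 mm. A picture is of the moment at which its call begins.
- manip.sign_off(): hands the job in; it is judged then, once.
The state is a dict: "clock": time; "qpos": joint angles; "qd": joint speeds; "effort": joint torques, N m; "position": TCP position; "ee_rot": TCP orientation; "contact_force": force on the tool from outside, world axes, zero at the start; "moment": the same for the moment, N m; "width": finger opening in m; "gripper_force": force on a finger pad.
Only numpy, scipy, OpenCV 4.12 (cv2) and the standard library are available. Lean on these libraries where they do the work, as an engineer would, in place of code of your own. Each camera call takes 0.05 s, during which the arm holds its last target. There are 200 camera calls.

## Task

Lift the metal oil pot out of its roofed stand, where its handle is tucked out of reach, and stand it on the round cork mat; let go, then pick it up again by its wooden handle and stand it on the bench with its mouth centred under the spout of the amber pump bottle. With the pot standing there, press the red pump head all the way down and let it spring back up, leaving the pot standing under the spout; never work the pump without the pot beneath it. Keep the pot upright, set it down rather than dropping it, and leave the blue tin, the jar and the hand plane where they are.

Things in the scene. Friction and masses are not known exactly. Their poses are not given: they have to be found in the camera images.
- pot: Open aluminium oil pot: cup 60 mm diameter, 75 mm tall, wall 3 mm, D-shaped side handle towards its own +x (119 mm long in all), about 0.24 kg. Origin: centre of the underside; z up. Starts on the stand with the handle under its roof: there only the cup can be gripped, from above along the stand's y, and it must move about 70 mm along the stand's -x before rising more than 15 mm.
- grip: Upright dark wooden grip of the pot's handle, fixed to the pot: 18 (x) x 16 (y) x 50 mm tall. Origin: its centre, 80 mm along the pot's +x from the cup's axis, 37 mm above the pot's underside; axes as the pot's. Two metal straps 12 mm wide join it to the cup across a 41 mm gap. Can be pinched from above along the pot's y.
- pot_mouth (a point): Centre of the pot's mouth, in the rim plane, 75 mm above the underside.
- stand: Fixed wooden pot stand. Origin: bench level under the pot's place; +x to its back. Plinth 30 mm high, x -42 to 163 mm (120 mm wide, 160 from x = 38). Roof (tool ledge) over x 48 to 163, y +-80 mm: underside at 110, top at 122 mm, chisels on it up to 140 mm (x above 87). Walls at y +-68 to 80 mm from x = 51 back. Open in front and above the cup.
- mat: Round cork mat fixed on the bench, 120 mm diameter, 4 mm thick. Origin: centre of its underside.
- pump: Amber pump bottle screwed to the bench: foot 80 mm diameter and 8 mm high, bottle 72 mm diameter, neck up to 120 mm high. Origin: centre of its underside; its -x points along the spout. Fixed.
- pump_top (a point): Centre of the flat top of the red pump head (44 mm diameter), 156 mm above the bench when up; it moves with the head.
- spout_tip (a point): Outlet of the red spout (10 mm thick), 85 mm along the pump's -x from the bottle's axis and 121 mm above the bench when up; it moves with the head.
- pump_head (a joint): Travel of the sprung pump head: 0 up, 0.016 m fully down; needs about 10 N.
- tin: Blue tin, loose, 56 mm diameter, 150 mm tall, standing to one side of the pump. Origin: centre of its underside. Bystander.
- jar: Amber jar, loose, 64 mm diameter, 85 mm tall, standing to the other side of the pump. Origin: centre of its underside. Bystander.
- plane: Steel hand plane, loose, 150 mm long along its x, 46 mm wide, 62 mm tall, behind the mat. Origin: centre of its sole. Bystander.
Not all that is in view belongs to the job. What is shaped like the pump but green, purple or yellow is not meant.

How it is judged:
By the outcome, as a careful person would: the job done as asked, in the order asked, and still so for the second after the job is handed in, with the robot touching nothing.
It also fails if it takes over 58 s, if anything falls off the work surface, if the arm or the gripper's body presses on something with over 40 N, if the wrist force passes 120 N, or if a joint passes its speed limit or range.

## Working session

There is one attempt and no reset: what is moved stays moved. The work goes in short steps, Python scripts to look and compute and a shell command to move; the robot and the scene stay as the last step left them, time stands still between calls to the robot, and variables do not carry over. Pictures are saved under pics/ and viewed, at most 11 in all, crops included, and the job is handed in when it is done.

```bash
mkdir -p pics; ls; python3 - <<'E'
from rig import manip
import cv2,numpy as np
s=manip.get_state();print(s, manip.grip_point_offset)
for n in("scene","top"):
    d=manip.get_image(n);cv2.imwrite(f"pics/{n}0.png",d["pixels"]);np.savez(f"{n}0.npz",**d);print(d["pose"],d["fx"],d["cx"],d["cy"])
E
```

```text
pics
{'clock': 0.0, 'qpos': array([-1.28295926e+00,  2.76590538e-01,  1.50613942e+00, -1.14717972e-05,
        1.36077094e+00, -1.21008762e-01]), 'qd': array([ 2.51885031e-06, -1.79088386e-03, -7.55833543e-04,  3.79806395e-04,
        3.24024381e-04,  1.27060326e-03]), 'effort': array([-1.08752061e-03, -4.16767645e+01, -2.45801532e+01, -5.85207249e-05,
        1.11244130e-02,  3.23514587e-05]), 'position': array([ 0.22841851, -0.52707499,  0.2304398 ]), 'ee_rot': array([-9.50335473e-04,  9.79177608e-01,  2.03003207e-01, -8.50840766e-05]), 'contact_force': array([ 0.37533708, -0.14388803,  0.21339078]), 'moment': array([-0.04535174, -0.01598552, -0.0298842 ]), 'gripper_force': 0.0, 'width': 0.08541188429945812} 0.0187
[[ 0.65706034  0.51553256 -0.54999809  1.29120952]
 [ 0.75376052 -0.45976166  0.46953625 -0.63567316]
 [-0.01080681 -0.72308049 -0.69067924  1.01811166]
 [ 0.          0.          0.          1.        ]] 408.3192656463742 318.25401272874944 195.20699565657702
[[-0.00686642 -0.99910138  0.04182446  0.50699176]
 [-0.99993506  0.00647971 -0.00937452 -0.04082275]
 [ 0.00909508 -0.04188611 -0.99908099  1.32916365]
 [ 0.          0.          0.          1.        ]] 401.61004459273084 323.6006120331175 200.92438704697793
```

View pics/scene0.png

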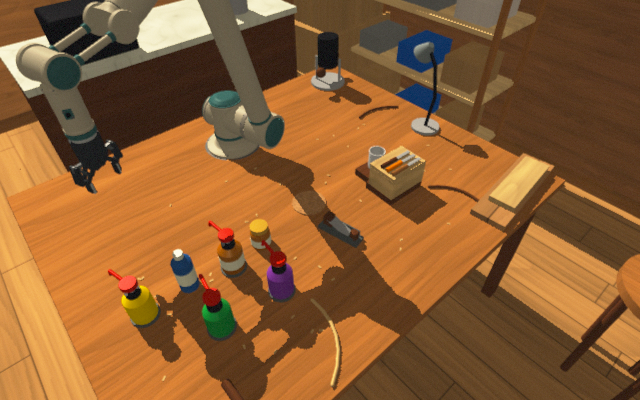

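View pics/top0.png

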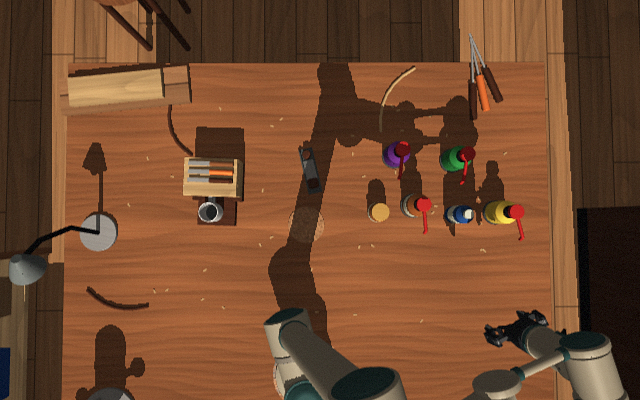

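The pump-shaped bottles in the top view are purple (396,155), green (457,158), yellow (500,212) and amber (416,206). The amber one fits: it has an amber body and stands between the jar (378,212) and the blue tin (460,214). In the scene view it is at (230,250). The pot is at top (210,211), with the stand's roof above it at (212,178). The mat is at about (307,225) and the plane at (310,168).

```bash
cat > h.py <<'E'
import numpy as np
def cloud(d):
    z=d["depth"];v,u=np.mgrid[:400,:640]
    p=np.stack([(u-d["cx"])/d["fx"]*z,(v-d["cy"])/d["fy"]*z,z,np.ones_like(z)],-1)@np.array(d["pose"]).T
    p=p[...,:3];p[z==0]=np.nan
    return p
def box(P,u0,u1,v0,v1,zl,zh):
    q=P[v0:v1,u0:u1].reshape(-1,3);return q[(q[:,2]>zl)&(q[:,2]<zh)]
E
python3 - <<'E'
from h import *
import cv2
T=np.load("top0.npz");S=np.load("scene0.npz");P=cloud(T);Q=cloud(S)
a=cv2.resize(S["pixels"][205:345,100:310],None,fx=3.6,fy=3.6,interpolation=cv2.INTER_CUBIC)
cv2.imwrite("pics/crop1.png",a[:, :760])
a=cv2.resize(T["pixels"][140:260,170:450],None,fx=2.85,fy=2.85,interpolation=cv2.INTER_CUBIC)
cv2.imwrite("pics/crop2.png",a)
print("bench z",np.nanmedian(P[260:280,200:260,2]),np.nanmedian(Q[200:230,140:180,2]))
np.set_printoptions(precision=4,suppress=True)
def rep(n,q):
    if len(q)>5:
        r=cv2.minAreaRect((q[:,:2]*1000).astype(np.float32));print(n,len(q),q.mean(0),"rect",np.round(r[0],1),np.round(r[1],1),round(r[2],1),"z",np.percentile(q[:,2],[5,50,95]))
rep("potrim top",box(P,195,228,196,226,.09,.13))
rep("roof top",box(P,175,250,150,205,.112,.15))
rep("roof scene",box(Q,340,440,130,210,.112,.15))
rep("potrim scene",box(Q,362,390,140,170,.09,.13))
rep("jar",box(P,362,394,198,226,.07,.1))
rep("tin",box(P,444,480,200,230,.12,.17))
rep("plane",box(P,296,322,136,196,.02,.08))
for n,d,C,b in(("top",T,P,(398,435,190,240)),("scene",S,Q,(200,248,215,275))):
    hsv=cv2.cvtColor(d["pixels"],cv2.COLOR_BGR2HSV);m=((hsv[...,0]<6)|(hsv[...,0]>174))&(hsv[...,1]>180)&(hsv[...,2]>90)
    C=C.copy();C[~m]=np.nan
    q=box(C,*b,.148,.17);rep("head "+n,q);q=box(C,*b,.1,.148);rep("spout "+n,q)
    print(np.round(q[::max(1,len(q)//25)],3).tolist())
E
```

```text
bench z 0.001598050803037987 -0.0008205952178401699
potrim top 116 [0.5318 0.3007 0.1016] rect [534.7 302. ] [71.1 59.4] 29.4 z [0.0909 0.1028 0.1087]
roof top 2054 [0.6335 0.2875 0.1274] rect [634.5 290. ] [161.9 115.4] 87.7 z [0.12   0.125  0.1396]
roof scene 1062 [0.6414 0.2796 0.1247] rect [635.  290.7] [166.3 118.2] 87.6 z [0.1155 0.1223 0.1367]
potrim scene 307 [0.5708 0.2632 0.112 ] rect [567.6 269.4] [ 68.7 166.5] 45.5 z [0.0926 0.1184 0.1248]
jar 266 [ 0.5259 -0.2265  0.0861] rect [ 525.2 -227.2] [56.2 53. ] 88.7 z [0.081  0.0862 0.0903]
tin 190 [ 0.5164 -0.4729  0.1364] rect [ 514.5 -475.2] [47. 43.] 26.9 z [0.1212 0.1294 0.1551]
plane 455 [ 0.6613 -0.0091  0.0414] rect [666.2  -8.1] [123.7  45.8] 12.9 z [0.0236 0.0381 0.0636]
head top 212 [ 0.5321 -0.3454  0.1556] rect [ 516.4 -341.1] [42.5 96.3] 81.4 z [0.1493 0.1562 0.1602]
spout top 21 [ 0.4853 -0.3485  0.1395] rect [ 494.5 -350.3] [70.7 16.6] 10.2 z [0.1183 0.1443 0.1479]
[[0.528, -0.34, 0.118], [0.528, -0.336, 0.148], [0.526, -0.353, 0.103], [0.516, -0.35, 0.148], [0.51, -0.345, 0.148], [0.501, -0.345, 0.144], [0.498,
[... 644 characters left out ...]
0.145], [0.476, -0.347, 0.145], [0.471, -0.355, 0.143], [0.471, -0.355, 0.139], [0.478, -0.355, 0.145], [0.467, -0.355, 0.131], [0.471, -0.353, 0.133], [0.481, -0.354, 0.142], [0.487, -0.354, 0.147], [0.493, -0.351, 0.145], [0.506, -0.345, 0.148], [0.511, -0.351, 0.147], [0.568, -0.337, 0.147], [0.568, -0.343, 0.148], [0.57, -0.341, 0.148], [0.568, -0.338, 0.143], [0.551, -0.366, 0.147], [0.569, -0.344, 0.145], [0.568, -0.341, 0.142], [0.554, -0.365, 0.144], [0.559, -0.364, 0.148], [0.56, -0.362, 0.147], [0.562, -0.357, 0.145], [0.564, -0.355, 0.145], [0.565, -0.352, 0.144], [0.569, -0.351, 0.146], [0.569, -0.348, 0.144], [0.56, -0.359, 0.141], [0.562, -0.357, 0.141], [0.615, -0.464, 0.146]]
```

View pics/crop1.png

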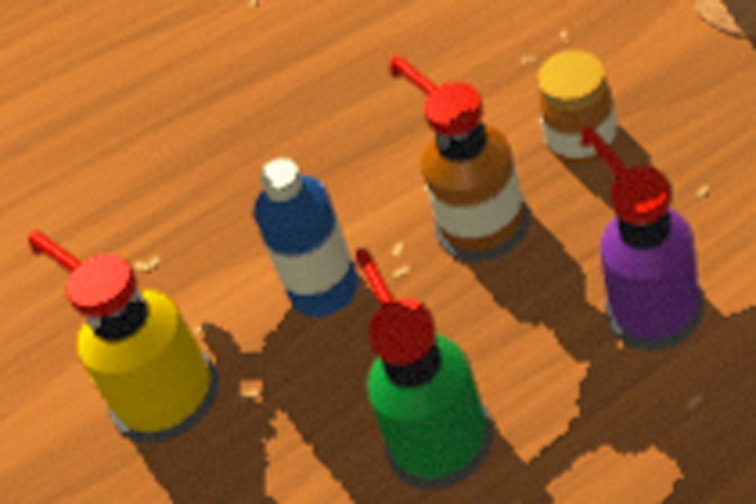

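View pics/crop2.png

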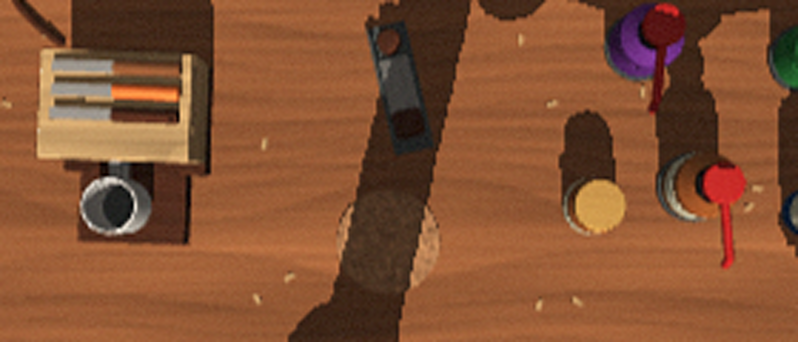

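Crop 1 confirms the amber pump at about (470,170), with the blue tin to its left and the jar to its right. Crop 2 shows the pot rim at (115,206) and the mat centred at (388,240), radius about 51 px. Next I'll refine these positions.

```bash
cat >> h.py <<'E'
def ray(d,u,v,z):
    M=np.array(d["pose"]);r=M[:3,:3]@np.array([(u-d["cx"])/d["fx"],(v-d["cy"])/d["fy"],1]);return M[:3,3]+r*(z-M[2,3])/r[2]
def proj(d,p):
    M=np.array(d["pose"]);c=M[:3,:3].T@(np.array(p)-M[:3,3]);return c[:2]/c[2]*np.array([d["fx"],d["fy"]])+np.array([d["cx"],d["cy"]])
def redmask(d,v=90):
    import cv2
    h=cv2.cvtColor(d["pixels"],cv2.COLOR_BGR2HSV);return ((h[...,0]<6)|(h[...,0]>174))&(h[...,1]>180)&(h[...,2]>v)
E
python3 - <<'E'
from h import *
import cv2
from scipy.ndimage import label
np.set_printoptions(precision=4,suppress=True)
T=np.load("top0.npz");S=np.load("scene0.npz")
print("pot",ray(T,210.4,212.3,.105),"mat",ray(T,306.1,224.2,.004))
# red component in each image: silhouette fit of head disc (44mm, z .156 top) + spout bar, via tip & disc
from scipy.optimize import minimize
ms=[]
for d,b in((T,(398,435,190,240)),(S,(200,248,215,262))):
    m=redmask(d,60);k=np.zeros_like(m);k[b[2]:b[3],b[0]:b[1]]=m[b[2]:b[3],b[0]:b[1]]
    l,n=label(k);k=l==1+np.argmax(np.bincount(l.ravel())[1:]);ms.append(k);print(k.sum())
th=np.linspace(0,2*np.pi,40)
def sil(d,x,y,a):
    R=8;sh=np.zeros((400*R,640*R),np.uint8)
    def hull(pts):
        p=np.array([proj(d,q) for q in pts]);p=(p+.5)*R
        cv2.fillConvexPoly(sh,cv2.convexHull(np.round(p).astype(np.int32)),1)
    hull([(x+.022*np.cos(t),y+.022*np.sin(t),z) for t in th for z in(.156,.138)])
    c,s=-np.cos(a),-np.sin(a)
    hull([(x+c*r-s*w,y+s*r+c*w,z) for r in(.0,.09) for w in(-.005,.005) for z in(.139,.149)])
    hull([(x+c*.085+.005*np.cos(t),y+s*.085+.005*np.sin(t),z) for t in th for z in(.121,.149)])
    return cv2.resize(sh.astype(np.float32),(640,400),interpolation=cv2.INTER_AREA)
for w in((1,1),(1,0),(0,1)):
    f=lambda p:sum(wi*np.abs(sil(d,p[0]/1000,p[1]/1000,p[2]/100)-m).sum() for d,m,wi in zip((T,S),ms,w) if wi)
    r=min((minimize(f,x0,method="Nelder-Mead",options=dict(initial_simplex=np.array(x0)+np.array([[0,0,0],[6,0,0],[0,6,0],[0,0,8]]))) for x0 in([540,-342,8.],[545,-338,0.],[543,-340,15.])),key=lambda r:r.fun);print(w,r.x,r.fun)
# pot rim: circle fit on top image via bright ring edges
P=cloud(T)
q=box(P,180,232,190,232,.098,.111);q=q[q[:,0]<.575]
print(len(q));A=np.c_[2*q[:,:2],np.ones(len(q))];s=np.linalg.lstsq(A,(q[:,:2]**2).sum(1),rcond=None)[0];print("rim fit",s[:2],np.sqrt(s[2]+s[0]**2+s[1]**2))
E
```

```text
pot [0.5259 0.292  0.105 ] mat [0.4861 0.0049 0.004 ]
255
221
(1, 1) [ 546.3234 -345.852     7.6816] 133.96875
(1, 0) [ 546.3111 -345.8855    8.4781] 49.8125
(0, 1) [ 545.368  -344.3446    5.2679] 79.703125
85
rim fit [0.5292 0.2994] 0.028244305130567422
```

```bash
python3 -m pendant '[{"jaw":1,"tx":20,"ty":55,"az":-25.8},{"jaw":1,"tx":20,"ty":55,"az":-25.8},{"jaw":1,"tx":20,"ty":55,"az":-25.8},{"jaw":1,"tx":20,"ty":55,"az":-25.8},{"jaw":1,"tx":20,"ty":55,"az":-25.8},{"jaw":1,"tx":20,"ty":55,"az":-25.8},{"jaw":1,"tx":20,"ty":55,"az":-25.8},{"jaw":1,"tx":20,"ty":55,"az":-25.8},{"jaw":1,"tx":20,"ty":55,"az":-25.8},{"jaw":1,"tx":20,"ty":55,"az":-25.8}]' 40
```

```text
invalid input at $[0]: expected keys jaw, tx, ty, tz, ax, ay, az
```

```bash
python3 -m pendant '[{"jaw":1,"tx":20,"ty":55,"tz":0,"ax":0,"ay":0,"az":-25.8},{"jaw":1,"tx":20,"ty":55,"tz":0,"ax":0,"ay":0,"az":-25.8},{"jaw":1,"tx":20,"ty":55,"tz":0,"ax":0,"ay":0,"az":-25.8},{"jaw":1,"tx":20,"ty":55,"tz":0,"ax":0,"ay":0,"az":-25.8},{"jaw":1,"tx":20,"ty":55,"tz":0,"ax":0,"ay":0,"az":-25.8},{"jaw":1,"tx":20,"ty":55,"tz":0,"ax":0,"ay":0,"az":-25.8},{"jaw":1,"tx":20,"ty":55,"tz":0,"ax":0,"ay":0,"az":-25.8},{"jaw":1,"tx":20,"ty":55,"tz":0,"ax":0,"ay":0,"az":-25.8},{"jaw":1,"tx":20,"ty":55,"tz":0,"ax":0,"ay":0,"az":-25.8},{"jaw":1,"tx":20,"ty":55,"tz":0,"ax":0,"ay":0,"az":-25.8}]' 40
```

```text
clock: 1.35
position: [0.4288, 0.0256, 0.2311]
ee_rot: [-0.0, 1.0, -0.019, -0.0]
contact_force: [-0.2, 0.0, -0.8]
width: 0.0852
gripper_force: 0.0
```

```bash
python3 -m pendant '[{"jaw":1,"tx":9.9,"ty":27.3,"tz":0,"ax":0,"ay":0,"az":0},{"jaw":1,"tx":9.9,"ty":27.3,"tz":0,"ax":0,"ay":0,"az":0},{"jaw":1,"tx":9.9,"ty":27.3,"tz":0,"ax":0,"ay":0,"az":0},{"jaw":1,"tx":9.9,"ty":27.3,"tz":0,"ax":0,"ay":0,"az":0},{"jaw":1,"tx":9.9,"ty":27.3,"tz":0,"ax":0,"ay":0,"az":0},{"jaw":1,"tx":9.9,"ty":27.3,"tz":-4,"ax":0,"ay":0,"az":0},{"jaw":1,"tx":9.9,"ty":27.3,"tz":-9,"ax":0,"ay":0,"az":0},{"jaw":1,"tx":9.9,"ty":27.3,"tz":-11,"ax":0,"ay":0,"az":0},{"jaw":1,"tx":9.9,"ty":27.3,"tz":-11,"ax":0,"ay":0,"az":0}]'; python3 - <<'E'
from rig import manip
import cv2
a=manip.get_image("scene")["pixels"];b=manip.get_image("top")["pixels"]
a=cv2.resize(a[80:220,300:460],None,fx=2.5,fy=2.5);b=cv2.resize(b[130:270,130:290],None,fx=2.5,fy=2.5)
cv2.imwrite("pics/c3.png",cv2.hconcat([a,b]))
E
```

```text
clock: 2.48
position: [0.5259, 0.2947, 0.119]
ee_rot: [0.001, 1.0, -0.021, -0.002]
contact_force: [-0.9, 0.4, 0.4]
width: 0.0853
gripper_force: 0.0
```

View pics/c3.png

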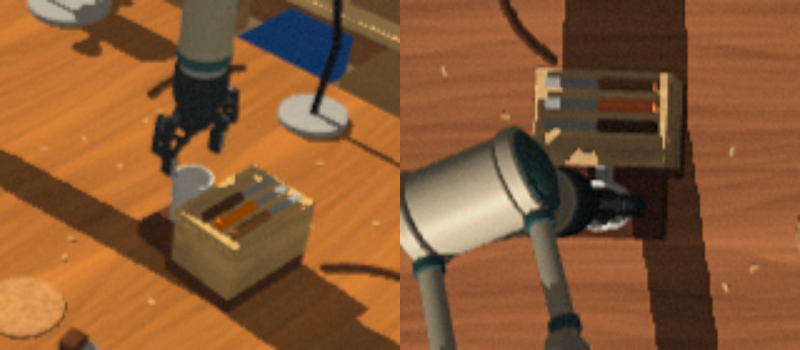

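The fingers straddle the cup along y. In the left half they are above the rim at (195,180), and in the right half they are around (608,205). Next: descend and close.

```bash
python3 -m pendant '[{"jaw":1,"tx":0,"ty":0,"tz":-3,"ax":0,"ay":0,"az":0},{"jaw":1,"tx":0,"ty":0,"tz":-5.5,"ax":0,"ay":0,"az":0},{"jaw":1,"tx":0,"ty":0,"tz":-5.5,"ax":0,"ay":0,"az":0},{"jaw":-1,"tx":0,"ty":0,"tz":-5.5,"ax":0,"ay":0,"az":0},{"jaw":-1,"tx":0,"ty":0,"tz":-5.5,"ax":0,"ay":0,"az":0},{"jaw":-1,"tx":0,"ty":0,"tz":-5.5,"ax":0,"ay":0,"az":0},{"jaw":-1,"tx":0,"ty":0,"tz":-5.5,"ax":0,"ay":0,"az":0},{"jaw":-1,"tx":0,"ty":0,"tz":-5.5,"ax":0,"ay":0,"az":0},{"jaw":-1,"tx":0,"ty":0,"tz":-5.5,"ax":0,"ay":0,"az":0}]' 50
```

```text
clock: 3.7
position: [0.529, 0.2965, 0.0688]
ee_rot: [-0.001, 1.0, -0.021, 0.002]
contact_force: [-0.7, 1.4, 6.2]
width: 0.0594
gripper_force: 53.1
```

```bash
python3 -m pendant '[{"jaw":-1,"tx":0,"ty":0,"tz":0.5,"ax":0,"ay":0,"az":0},{"jaw":-1,"tx":0,"ty":0,"tz":0.8,"ax":0,"ay":0,"az":0},{"jaw":-1,"tx":0,"ty":0,"tz":0.9,"ax":0,"ay":0,"az":0},{"jaw":-1,"tx":-1.5,"ty":0.06,"tz":0.9,"ax":0,"ay":0,"az":0},{"jaw":-1,"tx":-4,"ty":0.17,"tz":0.9,"ax":0,"ay":0,"az":0},{"jaw":-1,"tx":-7,"ty":0.3,"tz":0.9,"ax":0,"ay":0,"az":0},{"jaw":-1,"tx":-9,"ty":0.38,"tz":0.9,"ax":0,"ay":0,"az":0},{"jaw":-1,"tx":-9,"ty":0.38,"tz":0.9,"ax":0,"ay":0,"az":0},{"jaw":-1,"tx":-9,"ty":0.38,"tz":3,"ax":0,"ay":0,"az":0},{"jaw":-1,"tx":-9,"ty":0.38,"tz":7,"ax":0,"ay":0,"az":0}]'
```

```text
clock: 4.95
position: [0.4378, 0.2988, 0.1357]
ee_rot: [0.001, 1.0, -0.021, -0.001]
contact_force: [0.5, 0.6, -2.9]
width: 0.0596
gripper_force: 54.7
```

```bash
python3 -m pendant '[{"jaw":-1,"tx":0,"ty":-2,"tz":2,"ax":0,"ay":0,"az":8},{"jaw":-1,"tx":0.5,"ty":-5,"tz":2,"ax":0,"ay":0,"az":18},{"jaw":-1,"tx":1,"ty":-8,"tz":2,"ax":0,"ay":0,"az":28},{"jaw":-1,"tx":1.5,"ty":-11,"tz":2,"ax":0,"ay":0,"az":38},{"jaw":-1,"tx":2,"ty":-14,"tz":2,"ax":0,"ay":0,"az":48},{"jaw":-1,"tx":2.5,"ty":-17,"tz":2,"ax":0,"ay":0,"az":58},{"jaw":-1,"tx":3,"ty":-20,"tz":2,"ax":0,"ay":0,"az":68},{"jaw":-1,"tx":3.5,"ty":-23,"tz":2,"ax":0,"ay":0,"az":78},{"jaw":-1,"tx":4,"ty":-26,"tz":2,"ax":0,"ay":0,"az":88},{"jaw":-1,"tx":4.8,"ty":-29.4,"tz":2,"ax":0,"ay":0,"az":98}]'; python3 -m pendant '[{"jaw":-1,"tx":0,"ty":0,"tz":0,"ax":0,"ay":0,"az":10},{"jaw":-1,"tx":0,"ty":0,"tz":-1,"ax":0,"ay":0,"az":20},{"jaw":-1,"tx":0,"ty":0,"tz":-2,"ax":0,"ay":0,"az":30},{"jaw":-1,"tx":0,"ty":0,"tz":-4,"ax":0,"ay":0,"az":40},{"jaw":-1,"tx":0,"ty":0,"tz":-6,"ax":0,"ay":0,"az":50},{"jaw":-1,"tx":0,"ty":0,"tz":-8,"ax":0,"ay":0,"az":60},{"jaw":-1,"tx":0,"ty":0,"tz":-9,"ax":0,"ay":0,"az":69},{"jaw":-1,"tx":0,"ty":0,"tz":-9.5,"ax":0,"ay":0,"az":69},{"jaw":-1,"tx":0,"ty":0,"tz":-9.5,"ax":0,"ay":0,"az":69}]'
```

```text
clock: 6.2
position: [0.4869, 0.0036, 0.1567]
ee_rot: [0.001, 0.669, 0.743, 0.0]
contact_force: [0.5, 0.1, -2.5]
width: 0.0597
gripper_force: 54.7
clock: 7.32
position: [0.4863, 0.0048, 0.0613]
ee_rot: [0.0, 0.135, 0.991, -0.0]
contact_force: [0.2, -0.6, -1.8]
width: 0.0595
gripper_force: 54.7
```

```bash
python3 -m pendant '[{"jaw":-1,"tx":0,"ty":0,"tz":-0.8,"ax":0,"ay":0,"az":0},{"jaw":-1,"tx":0,"ty":0,"tz":-1.4,"ax":0,"ay":0,"az":0},{"jaw":-1,"tx":0,"ty":0,"tz":-1.6,"ax":0,"ay":0,"az":0},{"jaw":-1,"tx":0,"ty":0,"tz":-1.7,"ax":0,"ay":0,"az":0},{"jaw":-1,"tx":0,"ty":0,"tz":-1.7,"ax":0,"ay":0,"az":0}]'; python3 - <<'E'
from rig import manip
import cv2
a=manip.get_image("scene")["pixels"]
a=cv2.resize(a[140:260,250:390],None,fx=4,fy=4)
cv2.imwrite("pics/c4.png",a)
E
```

```text
clock: 7.95
position: [0.4856, 0.0052, 0.0444]
ee_rot: [0.0, 0.134, 0.991, 0.0]
contact_force: [0.1, -0.6, -1.9]
width: 0.0597
gripper_force: 54.7
```

View pics/c4.png

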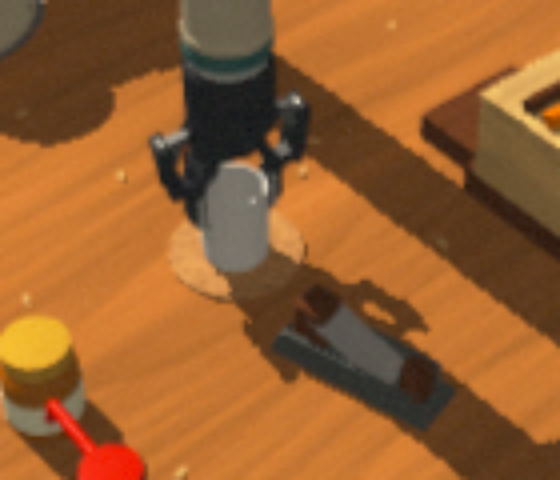

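The pot hangs just above the mat, with its cup base at (236,260) and the mat centred at about (237,253). No ground contact yet, so I'll lower it in small steps.

```bash
python3 -m pendant '[{"jaw":-1,"tx":0,"ty":0,"tz":-0.15,"ax":0,"ay":0,"az":0},{"jaw":-1,"tx":0,"ty":0,"tz":-0.3,"ax":0,"ay":0,"az":0},{"jaw":-1,"tx":0,"ty":0,"tz":-0.3,"ax":0,"ay":0,"az":0}]'
```

```text
clock: 8.38
position: [0.4867, 0.0049, 0.0427]
ee_rot: [0.001, 0.134, 0.991, -0.0]
contact_force: [-1.3, -0.6, 8.1]
width: 0.0593
gripper_force: 55.3
```

```bash
python3 -m pendant '[{"jaw":-1,"tx":0,"ty":0,"tz":0.05,"ax":0,"ay":0,"az":0},{"jaw":1,"tx":0,"ty":0,"tz":0.05,"ax":0,"ay":0,"az":0},{"jaw":1,"tx":0,"ty":0,"tz":0.05,"ax":0,"ay":0,"az":0},{"jaw":1,"tx":0,"ty":0,"tz":0.05,"ax":0,"ay":0,"az":0},{"jaw":1,"tx":0,"ty":0,"tz":0.05,"ax":0,"ay":0,"az":0},{"jaw":1,"tx":0,"ty":0,"tz":1.5,"ax":0,"ay":0,"az":0},{"jaw":1,"tx":0,"ty":0,"tz":6,"ax":0,"ay":0,"az":0},{"jaw":1,"tx":0,"ty":0,"tz":11,"ax":0,"ay":0,"az":0},{"jaw":1,"tx":-8,"ty":12,"tz":15,"ax":0,"ay":0,"az":0},{"jaw":1,"tx":-8,"ty":12,"tz":15,"ax":0,"ay":0,"az":0}]'; python3 - <<'E'
from rig import manip
import cv2
from h import *
T=manip.get_image("top");S=manip.get_image("scene");np.savez("top1.npz",**T);np.savez("scene1.npz",**S)
a=cv2.resize(S["pixels"][150:250,250:370],None,fx=3.3,fy=3.3);b=cv2.resize(T["pixels"][175:275,250:370],None,fx=3.3,fy=3.3)
cv2.imwrite("pics/c5.png",cv2.hconcat([a,b]))
Q=cloud(S);q=box(Q,250,370,150,250,.069,.09);q=q[(abs(q[:,0]-.486)<.05)&(abs(q[:,1])<.05)]
A=np.c_[2*q[:,:2],np.ones(len(q))];s=np.linalg.lstsq(A,(q[:,:2]**2).sum(1),rcond=None)[0];print(len(q),"rim",s[:2],np.sqrt(s[2]+s[0]**2+s[1]**2))
for n,d in(("top",T),("scene",S)):
    P=cloud(d);q=P.reshape(-1,3);q=q[(q[:,2]>.05)&(q[:,2]<.072)&(abs(q[:,0]-.40)<.035)&(abs(q[:,1]-.025)<.045)];print(n,len(q),q.mean(0),np.median(q,0))
    print("predicted grip px",proj(d,(.409,.026,.066)),"cup",proj(d,(.486,.005,.079)))
E
```

```text
clock: 9.62
position: [0.4187, 0.1062, 0.1868]
ee_rot: [0.001, 0.135, 0.991, 0.001]
contact_force: [0.7, 0.8, -0.2]
width: 0.0854
gripper_force: 0.0
91 rim [0.49214528 0.00262769] 0.028310206559413832
top 48 [0.41939921 0.01903323 0.06546278] [0.41912232 0.01899315 0.06584118]
predicted grip px [298.80207669 249.23653375] cup [305.2387404  224.62568252]
scene 33 [0.41905854 0.01732192 0.06115705] [0.41885278 0.01635157 0.06201144]
predicted grip px [298.41179235 175.38336418] cup [307.69393313 186.22849247]
```

View pics/c5.png

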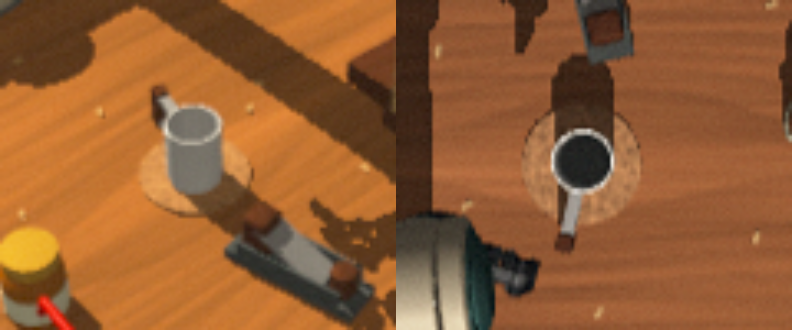

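The pot stands on the mat: rim at (582,161) in the right half, grip at (565,242). That puts the grip at about (0.412, 0.018) with the handle yaw near 167°. Next: re-grasp by the handle.

```bash
python3 -m pendant '[{"jaw":1,"tx":0.6,"ty":-5,"tz":0,"ax":0,"ay":0,"az":2.5},{"jaw":1,"tx":0.6,"ty":-10.7,"tz":0,"ax":0,"ay":0,"az":2.5},{"jaw":1,"tx":0.6,"ty":-10.7,"tz":0,"ax":0,"ay":0,"az":2.5},{"jaw":1,"tx":0.6,"ty":-10.7,"tz":-5,"ax":0,"ay":0,"az":2.5},{"jaw":1,"tx":0.6,"ty":-10.7,"tz":-10,"ax":0,"ay":0,"az":2.5},{"jaw":1,"tx":0.6,"ty":-10.7,"tz":-14,"ax":0,"ay":0,"az":2.5},{"jaw":1,"tx":0.6,"ty":-10.7,"tz":-16.5,"ax":0,"ay":0,"az":2.5},{"jaw":1,"tx":0.6,"ty":-10.7,"tz":-16.5,"ax":0,"ay":0,"az":2.5}]'; python3 -m pendant '[{"jaw":-1,"tx":0,"ty":0,"tz":0,"ax":0,"ay":0,"az":0},{"jaw":-1,"tx":0,"ty":0,"tz":0,"ax":0,"ay":0,"az":0},{"jaw":-1,"tx":0,"ty":0,"tz":0,"ax":0,"ay":0,"az":0},{"jaw":-1,"tx":0,"ty":0,"tz":0,"ax":0,"ay":0,"az":0},{"jaw":-1,"tx":0,"ty":0,"tz":0,"ax":0,"ay":0,"az":0},{"jaw":-1,"tx":0,"ty":0,"tz":0,"ax":0,"ay":0,"az":0},{"jaw":-1,"tx":0,"ty":0,"tz":0,"ax":0,"ay":0,"az":0},{"jaw":-1,"tx":0,"ty":0,"tz":0,"ax":0,"ay":0,"az":0}]' 90
```

```text
clock: 10.72
position: [0.4234, -0.001, 0.0186]
ee_rot: [-0.002, 0.112, 0.994, 0.0]
contact_force: [0.2, -0.5, 0.2]
width: 0.0852
gripper_force: 0.0
clock: 11.72
position: [0.4254, -0.0016, 0.0204]
ee_rot: [0.001, 0.112, 0.994, 0.0]
contact_force: [-0.9, 1.1, 6.6]
width: 0.0099
gripper_force: 88.7
```

The last call's starting command lagged behind its target, so this grasp landed off the grip and closed on the straps. I'll open, rise and look again.

```bash
python3 -m pendant '[{"jaw":1,"tx":0,"ty":0,"tz":0,"ax":0,"ay":0,"az":0},{"jaw":1,"tx":0,"ty":0,"tz":0,"ax":0,"ay":0,"az":0},{"jaw":1,"tx":0,"ty":0,"tz":0,"ax":0,"ay":0,"az":0},{"jaw":1,"tx":0,"ty":0,"tz":0,"ax":0,"ay":0,"az":0},{"jaw":1,"tx":0,"ty":0,"tz":4,"ax":0,"ay":0,"az":0},{"jaw":1,"tx":0,"ty":0,"tz":9,"ax":0,"ay":0,"az":0},{"jaw":1,"tx":-2,"ty":5,"tz":14,"ax":0,"ay":0,"az":0},{"jaw":1,"tx":-4,"ty":10,"tz":17,"ax":0,"ay":0,"az":0},{"jaw":1,"tx":-4,"ty":12,"tz":17,"ax":0,"ay":0,"az":0},{"jaw":1,"tx":-4,"ty":12,"tz":17,"ax":0,"ay":0,"az":0}]' 60; python3 - <<'E'
from rig import manip
import cv2
from h import *
T=manip.get_image("top");S=manip.get_image("scene");np.savez("top2.npz",**T);np.savez("scene2.npz",**S)
a=cv2.resize(S["pixels"][150:250,250:370],None,fx=3.3,fy=3.3);b=cv2.resize(T["pixels"][175:275,250:370],None,fx=3.3,fy=3.3)
cv2.imwrite("pics/c6.png",cv2.hconcat([a,b]))
Q=cloud(S);q=box(Q,250,370,150,250,.069,.09);q=q[(abs(q[:,0]-.486)<.05)&(abs(q[:,1])<.05)]
A=np.c_[2*q[:,:2],np.ones(len(q))];s=np.linalg.lstsq(A,(q[:,:2]**2).sum(1),rcond=None)[0];print(len(q),"rim",s[:2],np.sqrt(s[2]+s[0]**2+s[1]**2))
E
```

```text
clock: 12.98
position: [0.3846, 0.1196, 0.1904]
ee_rot: [0.001, 0.11, 0.994, 0.0]
contact_force: [0.1, -1.1, -0.9]
width: 0.0857
gripper_force: 0.0
96 rim [ 0.48537393 -0.01738431] 0.028491995061269017
```

View pics/c6.png

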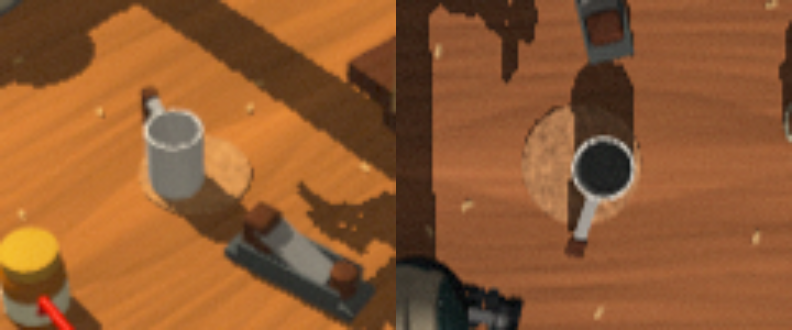

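The pot is still upright on the mat, shifted about 20 mm toward −y: rim at (604,168), grip at (576,246) in the right half.

```bash
python3 - <<'E'
from h import *
T=np.load("top2.npz")
c=ray(T,313,225.9,.079);g=ray(T,304.5,249.5,.066);print(c,g,np.linalg.norm((c-g)[:2]),np.degrees(np.arctan2(*(g-c)[1::-1])))
c=np.array([.4853,-.0174]);d=g[:2]-c;d/=np.linalg.norm(d);print("from rim fit",c+.08*d,np.degrees(np.arctan2(d[1],d[0])))
from rig import manip
s=manip.get_state();print(s["position"])
E
```

```text
[ 0.48187792 -0.01908424  0.079     ] [0.40804345 0.00817357 0.066     ] 0.07870525246488985 159.73712903724353
from rim fit [0.40935283 0.00774014] 161.68435050453445
[0.38441261 0.1179354  0.18931864]
```

```bash
python3 -m pendant '[{"jaw":1,"tx":1,"ty":-5,"tz":0,"ax":0,"ay":0,"az":-7},{"jaw":1,"tx":2.45,"ty":-11,"tz":0,"ax":0,"ay":0,"az":-7},{"jaw":1,"tx":2.45,"ty":-11,"tz":0,"ax":0,"ay":0,"az":-7},{"jaw":1,"tx":2.45,"ty":-11,"tz":-5,"ax":0,"ay":0,"az":-7},{"jaw":1,"tx":2.45,"ty":-11,"tz":-10,"ax":0,"ay":0,"az":-7},{"jaw":1,"tx":2.45,"ty":-11,"tz":-14,"ax":0,"ay":0,"az":-7},{"jaw":1,"tx":2.45,"ty":-11,"tz":-16.3,"ax":0,"ay":0,"az":-7},{"jaw":1,"tx":2.45,"ty":-11,"tz":-16.3,"ax":0,"ay":0,"az":-7},{"jaw":1,"tx":2.45,"ty":-11,"tz":-16.3,"ax":0,"ay":0,"az":-7}]'
```

```text
clock: 14.2
position: [0.4097, 0.0082, 0.0271]
ee_rot: [0.0, 0.173, 0.985, 0.0]
contact_force: [0.3, 0.9, -0.7]
width: 0.0854
gripper_force: 0.0
```

```bash
python3 -m pendant '[{"jaw":-1,"tx":0,"ty":0,"tz":0,"ax":0,"ay":0,"az":0},{"jaw":-1,"tx":0,"ty":0,"tz":0,"ax":0,"ay":0,"az":0},{"jaw":-1,"tx":0,"ty":0,"tz":0,"ax":0,"ay":0,"az":0},{"jaw":-1,"tx":0,"ty":0,"tz":0,"ax":0,"ay":0,"az":0},{"jaw":-1,"tx":0,"ty":0,"tz":0,"ax":0,"ay":0,"az":0},{"jaw":-1,"tx":0,"ty":0,"tz":0,"ax":0,"ay":0,"az":0},{"jaw":-1,"tx":0,"ty":0,"tz":0,"ax":0,"ay":0,"az":0},{"jaw":-1,"tx":0,"ty":0,"tz":0,"ax":0,"ay":0,"az":0}]' 90
```

```text
clock: 15.2
position: [0.4094, 0.0085, 0.027]
ee_rot: [0.0, 0.173, 0.985, 0.0]
contact_force: [-1.1, 1.3, 6.1]
width: 0.0149
gripper_force: 87.5
```

```bash
python3 -m pendant '[{"jaw":-1,"tx":0,"ty":0,"tz":0.6,"ax":0,"ay":0,"az":0},{"jaw":-1,"tx":0,"ty":0,"tz":2,"ax":0,"ay":0,"az":0},{"jaw":-1,"tx":-0.5,"ty":-2,"tz":4,"ax":0,"ay":0,"az":0},{"jaw":-1,"tx":-2,"ty":-7,"tz":5,"ax":0,"ay":0,"az":0},{"jaw":-1,"tx":-3.5,"ty":-12,"tz":5,"ax":0,"ay":0,"az":0},{"jaw":-1,"tx":-5,"ty":-17,"tz":5,"ax":0,"ay":0,"az":0},{"jaw":-1,"tx":-6.5,"ty":-22,"tz":5,"ax":0,"ay":0,"az":0},{"jaw":-1,"tx":-8.5,"ty":-27,"tz":5,"ax":0,"ay":0,"az":0},{"jaw":-1,"tx":-10.3,"ty":-32,"tz":5,"ax":0,"ay":0,"az":0},{"jaw":-1,"tx":-10.3,"ty":-33.5,"tz":5,"ax":0,"ay":0,"az":0}]'
```

```text
clock: 16.45
position: [0.3051, -0.3295, 0.0767]
ee_rot: [-0.0, 0.175, 0.985, -0.0]
contact_force: [-0.0, 0.4, -2.7]
width: 0.0148
gripper_force: 88.4
```

```bash
python3 -m pendant '[{"jaw":-1,"tx":0,"ty":0.1,"tz":-2,"ax":0,"ay":0,"az":0},{"jaw":-1,"tx":0,"ty":0.1,"tz":-4.2,"ax":0,"ay":0,"az":0},{"jaw":-1,"tx":0,"ty":0.1,"tz":-4.4,"ax":0,"ay":0,"az":0},{"jaw":-1,"tx":2,"ty":0.1,"tz":-4.4,"ax":0,"ay":0,"az":0},{"jaw":-1,"tx":5,"ty":0.1,"tz":-4.4,"ax":0,"ay":0,"az":0},{"jaw":-1,"tx":7,"ty":0.1,"tz":-4.4,"ax":0,"ay":0,"az":0},{"jaw":-1,"tx":8,"ty":0.1,"tz":-4.4,"ax":0,"ay":0,"az":0},{"jaw":-1,"tx":8,"ty":0.1,"tz":-4.4,"ax":0,"ay":0,"az":0}]'; python3 - <<'E'
from rig import manip
import cv2
from h import *
T=manip.get_image("top");S=manip.get_image("scene");np.savez("top3.npz",**T);np.savez("scene3.npz",**S)
a=cv2.resize(S["pixels"][180:280,170:270],None,fx=4,fy=4,interpolation=cv2.INTER_CUBIC);b=cv2.resize(T["pixels"][180:280,370:470],None,fx=4,fy=4,interpolation=cv2.INTER_CUBIC)
cv2.imwrite("pics/c7.png",cv2.hconcat([a,b]))
for n,d in(("top",T),("scene",S)):
    q=cloud(d).reshape(-1,3);q=q[(q[:,2]>.07)&(q[:,2]<.1)&(abs(q[:,0]-.461)<.042)&(abs(q[:,1]+.352)<.042)&(q[:,0]>.436)]
    if len(q)>8:
        A=np.c_[2*q[:,:2],np.ones(len(q))];s=np.linalg.lstsq(A,(q[:,:2]**2).sum(1),rcond=None)[0];print(n,len(q),"rim",s[:2],np.sqrt(s[2]+s[0]**2+s[1]**2),np.median(q[:,2]))
E
```

```text
clock: 17.45
position: [0.3869, -0.3255, 0.0329]
ee_rot: [-0.0, 0.172, 0.985, -0.0]
contact_force: [-0.2, 0.0, -1.7]
width: 0.0149
gripper_force: 88.4
top 80 rim [ 0.46126936 -0.35001021] 0.02821499609832337 0.08306648913484793
scene 85 rim [ 0.46166276 -0.35248189] 0.027155248368362923 0.07812814145513891
```

View pics/c7.png

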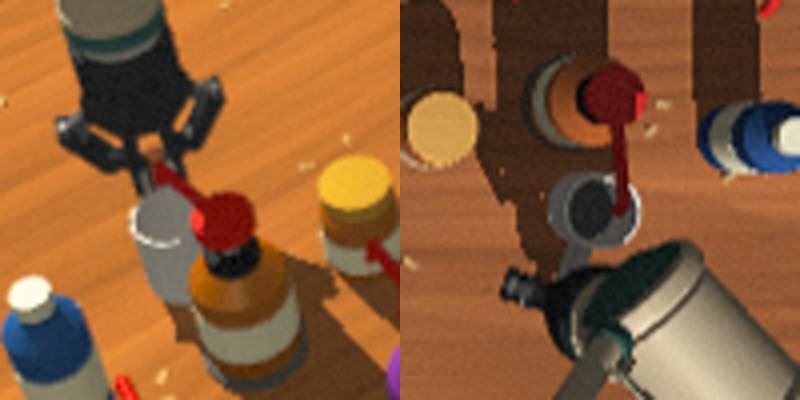

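The pot is under the spout: spout tip over the mouth at (621,209) in the right half, rim centre about (597,210) before parallax. The rim fit of (0.4615, −0.351) matches the tip estimate of (0.461, −0.352). Next: lower the pot.

```bash
python3 -m pendant '[{"jaw":-1,"tx":0,"ty":0,"tz":-0.5,"ax":0,"ay":0,"az":0},{"jaw":-1,"tx":0,"ty":0,"tz":-0.8,"ax":0,"ay":0,"az":0},{"jaw":-1,"tx":0,"ty":0,"tz":-0.95,"ax":0,"ay":0,"az":0},{"jaw":-1,"tx":0,"ty":0,"tz":-1.05,"ax":0,"ay":0,"az":0},{"jaw":-1,"tx":0,"ty":0,"tz":-1.05,"ax":0,"ay":0,"az":0}]'; python3 - <<'E'
from h import *
T=np.load("top3.npz");S=np.load("scene3.npz")
print(ray(T,425.2,232.3,.145), ray(S,170+158/4,180+172/4,.14), proj(T,(.4614,-.352,.149)),proj(T,(.4615,-.351,.084)))
E
```

```text
clock: 18.18
position: [0.3855, -0.3254, 0.0231]
ee_rot: [-0.0, 0.173, 0.985, 0.0]
contact_force: [-3.4, 2.6, 7.5]
width: 0.0149
gripper_force: 89.9
[ 0.462035  -0.3508585  0.145    ] [ 0.46922196 -0.35272944  0.14      ] [425.94774407 232.56304811] [420.09629085 231.76100848]
```

```bash
python3 -m pendant '[{"jaw":-1,"tx":0,"ty":0,"tz":0.05,"ax":0,"ay":0,"az":0},{"jaw":1,"tx":0,"ty":0,"tz":0.05,"ax":0,"ay":0,"az":0},{"jaw":1,"tx":0,"ty":0,"tz":0.05,"ax":0,"ay":0,"az":0},{"jaw":1,"tx":0,"ty":0,"tz":0.05,"ax":0,"ay":0,"az":0},{"jaw":1,"tx":0,"ty":0,"tz":0.05,"ax":0,"ay":0,"az":0},{"jaw":1,"tx":0,"ty":0,"tz":4,"ax":0,"ay":0,"az":0},{"jaw":1,"tx":0,"ty":0,"tz":9,"ax":0,"ay":0,"az":0},{"jaw":1,"tx":0,"ty":0,"tz":14,"ax":0,"ay":0,"az":0},{"jaw":1,"tx":0,"ty":0,"tz":20,"ax":0,"ay":0,"az":0},{"jaw":1,"tx":0,"ty":0,"tz":20,"ax":0,"ay":0,"az":0}]'; python3 - <<'E'
from rig import manip
import cv2
from h import *
T=manip.get_image("top");S=manip.get_image("scene");np.savez("top4.npz",**T);np.savez("scene4.npz",**S)
for n,d in(("top",T),("scene",S)):
    q=cloud(d).reshape(-1,3);q=q[(q[:,2]>.066)&(q[:,2]<.09)&(abs(q[:,0]-.461)<.042)&(abs(q[:,1]+.352)<.042)&(q[:,0]>.436)]
    if len(q)>8:
        A=np.c_[2*q[:,:2],np.ones(len(q))];s=np.linalg.lstsq(A,(q[:,:2]**2).sum(1),rcond=None)[0];print(n,len(q),"rim",s[:2],np.sqrt(s[2]+s[0]**2+s[1]**2),np.median(q[:,2]))
a=cv2.resize(S["pixels"][180:280,170:270],None,fx=4,fy=4,interpolation=cv2.INTER_CUBIC);b=cv2.resize(T["pixels"][180:280,370:470],None,fx=4,fy=4,interpolation=cv2.INTER_CUBIC)
cv2.imwrite("pics/c8.png",cv2.hconcat([a,b]))
E
```

```text
clock: 19.42
position: [0.3885, -0.328, 0.2273]
ee_rot: [0.005, 0.173, 0.985, -0.003]
contact_force: [0.4, -0.3, -0.4]
width: 0.0856
gripper_force: 0.0
top 61 rim [ 0.46038692 -0.35059283] 0.02846487649430852 0.07582087763283707
scene 67 rim [ 0.46134383 -0.35195976] 0.02774163298069969 0.07156886176716182
```

View pics/c8.png

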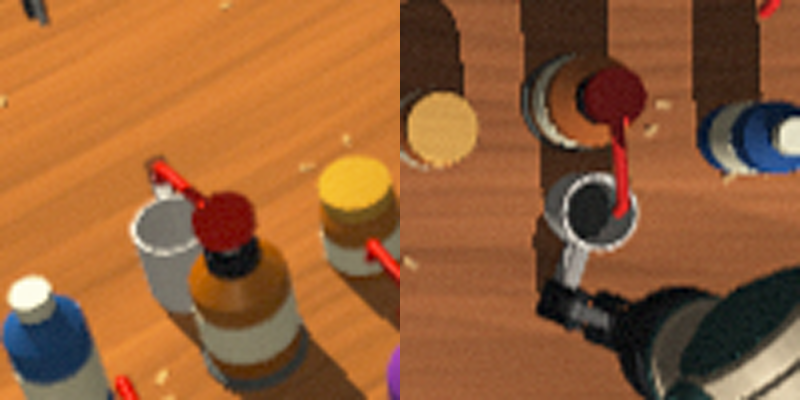

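The pot stands upright under the spout, with its rim at about (598,210). Next: close the fingers and move above the pump head.

```bash
python3 -m pendant '[{"jaw":-1,"tx":4,"ty":-0.5,"tz":0,"ax":0,"ay":0,"az":0},{"jaw":-1,"tx":9,"ty":-1,"tz":0,"ax":0,"ay":0,"az":0},{"jaw":-1,"tx":14,"ty":-1.8,"tz":0,"ax":0,"ay":0,"az":0},{"jaw":-1,"tx":16,"ty":-2,"tz":0,"ax":0,"ay":0,"az":0},{"jaw":-1,"tx":16,"ty":-2,"tz":0,"ax":0,"ay":0,"az":0},{"jaw":-1,"tx":16,"ty":-2,"tz":0,"ax":0,"ay":0,"az":0},{"jaw":-1,"tx":16,"ty":-2,"tz":0,"ax":0,"ay":0,"az":0},{"jaw":-1,"tx":16,"ty":-2,"tz":0,"ax":0,"ay":0,"az":0},{"jaw":-1,"tx":16,"ty":-2,"tz":0,"ax":0,"ay":0,"az":0}]' 20
```

```text
clock: 20.65
position: [0.5458, -0.3457, 0.2227]
ee_rot: [0.0, 0.173, 0.985, -0.0]
contact_force: [0.4, 0.2, -0.5]
width: 0.0003
gripper_force: 0.0
```

```bash
python3 -m pendant '[{"jaw":-1,"tx":0,"ty":0,"tz":-4,"ax":0,"ay":0,"az":0},{"jaw":-1,"tx":0,"ty":0,"tz":-6.2,"ax":0,"ay":0,"az":0},{"jaw":-1,"tx":0,"ty":0,"tz":-6.6,"ax":0,"ay":0,"az":0},{"jaw":-1,"tx":0,"ty":0,"tz":-7.0,"ax":0,"ay":0,"az":0},{"jaw":-1,"tx":0,"ty":0,"tz":-7.4,"ax":0,"ay":0,"az":0},{"jaw":-1,"tx":0,"ty":0,"tz":-7.8,"ax":0,"ay":0,"az":0},{"jaw":-1,"tx":0,"ty":0,"tz":-8.1,"ax":0,"ay":0,"az":0},{"jaw":-1,"tx":0,"ty":0,"tz":-8.1,"ax":0,"ay":0,"az":0}]'
```

```text
clock: 21.65
position: [0.5462, -0.3457, 0.143]
ee_rot: [0.0, 0.173, 0.985, -0.0]
contact_force: [-3.5, 2.1, 7.8]
width: 0.0001
gripper_force: 4.1
```

```bash
python3 -m pendant '[{"jaw":-1,"tx":0,"ty":0,"tz":-0.25,"ax":0,"ay":0,"az":0},{"jaw":-1,"tx":0,"ty":0,"tz":-0.5,"ax":0,"ay":0,"az":0},{"jaw":-1,"tx":0,"ty":0,"tz":-0.5,"ax":0,"ay":0,"az":0}]'
```

```text
clock: 22.02
position: [0.5463, -0.3457, 0.14]
ee_rot: [0.001, 0.173, 0.985, -0.001]
contact_force: [-5.2, 4.3, 14.5]
width: -0.0002
gripper_force: 7.5
```

```bash
python3 -m pendant '[{"jaw":-1,"tx":0,"ty":0,"tz":-0.3,"ax":0,"ay":0,"az":0},{"jaw":-1,"tx":0,"ty":0,"tz":-0.5,"ax":0,"ay":0,"az":0},{"jaw":-1,"tx":0,"ty":0,"tz":-0.5,"ax":0,"ay":0,"az":0}]'
```

```text
clock: 22.4
position: [0.5463, -0.3458, 0.1397]
ee_rot: [0.002, 0.172, 0.985, -0.002]
contact_force: [-10.9, 8.4, 33.7]
width: -0.0002
gripper_force: 17.3
```

The head has bottomed out: z held at 0.140 while the force rose. Next: release and retreat.

```bash
python3 -m pendant '[{"jaw":-1,"tx":0,"ty":0,"tz":0.6,"ax":0,"ay":0,"az":0},{"jaw":-1,"tx":0,"ty":0,"tz":1.2,"ax":0,"ay":0,"az":0},{"jaw":-1,"tx":0,"ty":0,"tz":2,"ax":0,"ay":0,"az":0},{"jaw":-1,"tx":0,"ty":0,"tz":3.5,"ax":0,"ay":0,"az":0},{"jaw":-1,"tx":0,"ty":0,"tz":8,"ax":0,"ay":0,"az":0},{"jaw":-1,"tx":0,"ty":0,"tz":13,"ax":0,"ay":0,"az":0},{"jaw":-1,"tx":-5,"ty":5,"tz":14,"ax":0,"ay":0,"az":0},{"jaw":-1,"tx":-10,"ty":10,"tz":14,"ax":0,"ay":0,"az":0},{"jaw":-1,"tx":-13,"ty":15,"tz":14,"ax":0,"ay":0,"az":0},{"jaw":-1,"tx":-13,"ty":18,"tz":14,"ax":0,"ay":0,"az":0}]'; python3 - <<'E'
from rig import manip
import cv2
from h import *
T=manip.get_image("top");S=manip.get_image("scene")
for n,d in(("top",T),("scene",S)):
    C=cloud(d);q=C.reshape(-1,3);r=q[redmask(d,60).ravel()];r=r[np.hypot(r[:,0]-.546,r[:,1]+.3455)<.02];print("head z",np.nanmedian(r[:,2]))
    q=q[(q[:,2]>.066)&(q[:,2]<.09)&(abs(q[:,0]-.461)<.042)&(abs(q[:,1]+.352)<.042)&(q[:,0]>.436)]
    A=np.c_[2*q[:,:2],np.ones(len(q))];s=np.linalg.lstsq(A,(q[:,:2]**2).sum(1),rcond=None)[0];print(n,len(q),"rim",s[:2],np.median(q[:,2]))
a=cv2.resize(S["pixels"][130:310,110:350],None,fx=3.3,fy=3.3,interpolation=cv2.INTER_CUBIC)
cv2.imwrite("pics/c9.png",a)
E
```

```text
clock: 23.65
position: [0.4146, -0.1641, 0.2722]
ee_rot: [0.001, 0.173, 0.985, -0.0]
contact_force: [1.5, -0.3, 0.6]
width: 0.0003
gripper_force: 0.0
head z 0.15765301495386908
top 63 rim [ 0.4603185  -0.35055965] 0.07520063495227203
head z 0.15545895092437667
scene 60 rim [ 0.46162539 -0.35221407] 0.07168785409443212
```

View pics/c9.png

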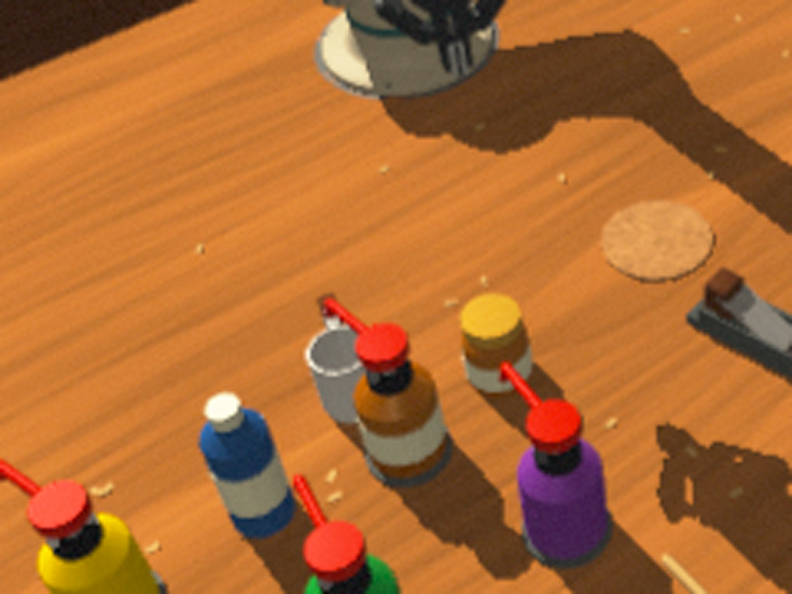

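The pump head is back up at (383,347), measured z about 0.156. The pot stands under the spout at (337,375), and the tin, jar and plane haven't been moved.

```bash
python3 -c "from rig import manip; print(manip.sign_off())"
```

```text
the job is handed in; nothing more can be done
None
```

The job is handed in at about 24 s: the pot was stood on the mat, re-gripped by its handle on the second try (the first slid it about 20 mm, still on the mat) and set under the amber pump's spout; the red head went fully down and sprang back, and the tin, jar and plane were not touched.

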